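# Set the bench magnifier over the blue wax block

### The job

Swing the bench magnifier round until its lens is centred over the wax block in the blue cassette, seen from straight above, and tilt the lens so that it slopes 30 degrees below level, orange-handle end low. Let go of it and leave the blocks and everything else on the bench where they stand.

Things in the scene. Friction and masses are not known exactly. Their poses are not given: they have to be found in the camera images.
- magnifier: Foot and post of the bench magnifier, fixed to the bench: white round foot 136 mm across and 20 mm high, steel post 22 mm thick. Origin at the centre of the foot's underside, on the vertical swivel axis, z up; the head's swivel joint reads 0 when the head points along the foot's own -x axis
- swivel (a joint): Swivel of the magnifier's black hub and head on the post, about the vertical axis (rad, anticlockwise seen from above is positive, range -1.7 to 1.7); stiff, stays where it is left
- tilt (a joint): Tilt of the lens head (rad) about a horizontal axis at the hub: 0 = lens level, positive = handle end below level, negative = handle end raised; range -0.7 to 1.0; stiff, stays where it is left
- tilt_axis (a point): Point on the tilt axis, 200 mm above the bench and 30 mm out from the swivel axis
- lens_centre (a point): Centre of the clear round lens (white rim, 136 mm outside diameter, 16 mm thick), 105 mm from the tilt axis along the head
- handle (a point): Point on the centreline of the orange handle, 205 mm from the tilt axis along the head. The handle is a round bar 16 mm thick that sticks straight out from the lens rim, away from the post, 178 to 242 mm from the tilt axis; it can be pinched from above across its thickness
- block_blue: The block to look at: blue plastic cassette 64 x 52 x 13 mm with a pale wax block 34 x 26 mm on top; 22 mm high overall, loose on the bench; origin at the centre of its underside. One of three (blue, yellow, green) standing in any order round the magnifier's foot, about 121 mm from its post
- block_yellow: Yellow plastic cassette 64 x 52 x 13 mm with a pale wax block 34 x 26 mm on top; 22 mm high overall, loose on the bench; origin at the centre of its underside. One of three (blue, yellow, green) standing in any order round the magnifier's foot, about 121 mm from its post
- block_green: Green plastic cassette 64 x 52 x 13 mm with a pale wax block 34 x 26 mm on top; 22 mm high overall, loose on the bench; origin at the centre of its underside. One of three (blue, yellow, green) standing in any order round the magnifier's foot, about 121 mm from its post
- slide_tray: White open slide tray, 200 x 90 x 25 mm, loose; origin at the centre of its underside
- brush: Brush 180 mm long lying on the bench, loose
- reagent: Amber bottle with black cap, 70 mm across, 150 mm high, loose; origin at the centre of its underside
- jar: Open glass cup, 80 mm across, 70 mm high, loose; origin at the centre of its underside
- slide_box: Flat blue slide box, 100 x 170 x 32 mm, loose; origin at the centre of its underside
- pot: White specimen pot with red cap, 60 mm across, 60 mm high, loose; origin at the centre of its underside
Mind the look-alikes: they are no part of the job. What is meant by the block_blue is not red, and is the smaller of those in its own colour.

How it is judged:
By the outcome, as a careful person would: the job done as asked, in the order asked, and still so for the second after the job is handed in, with the robot touching nothing.
It also fails if it takes over 48 s, if anything falls off the work surface, if the arm or the gripper's body presses on something with over 40 N, if the wrist force passes 120 N, or if a joint passes its speed limit or range.

### The arm

A 6-joint arm with a two-finger parallel gripper is mounted at the origin on the work surface. World frame = base frame: x ahead of the robot, y to its left, z up, the work surface at z = 0. Lengths are in m, angles in degrees, forces in N, time in s.
With the tool pointing down it reaches from about 0.3 to 0.75 m from the base axis. Payload 8.5 kg.
Tool frame: the origin (TCP) lies at the very end of the fingers, on their centre line; the grasp point (between the pads) lies 19 mm behind it; z points along the fingers, y is the line along which they close (so a half turn about z gives the same grasp; the last joint's range is limited). The gripper opens to 85 mm and grips with 20 to 120 N. Pads are 22 mm wide; open, the fingers measure 114 mm over their backs; the gripper's body (76 mm by 85 mm) begins 54 mm behind the grasp point. The pads swing forward as they close: fully open they stand 13 mm farther back than shut.
Start: joints at [-79.888, 21.807, 74.336, -0, 83.858, -12.336], TCP at [0.21, -0.508, 0.231] pointing down, gripper open.
Joint ranges: [-178.18, 178.18], [-50.72, 133.34], [12.68, 142.11], [-81.47, 261.47], [9.98, 163.14], [-165.26, 165.26]. Speed limits (degrees/s): [136.94, 136.94, 180, 180, 180, 180].

### API

Orientations are given as a 3x3 rotation matrix whose columns are the frame's x, y, z axes.
In Python, from rig import observe, cams, ticket gives the robot as it stands.
- The arm moves only by the tool move_arm, never from a script. Its arguments are lists of equal length, an entry for each row: "jaw": the finger opening in cm, from 0 to 8.54; "dp": the shift along the tool's x, y, z in cm, a list of three; "turn": the turn, a rotation vector about the tool's x, y, z in rad, a list of three. In form: {"jaw": [jaw, ...], "dp": [[tx, ty, tz], ...], "turn": [[wx, wy, wz], ...]}. A call has 1 to 12 rows; each row shifts and turns the commanded pose from where the row before left it, along the tool's axes as they then stand; what a row does not reach is not made up. A row lasts 1/12 s, in which the tool goes at most 41.7 mm and 7.16 degrees, less where a joint would pass 70% of its speed; a pose out of reach is approached as far as the arm can. A call is refused whole if a number of a shift passes 4.17 or a number of a turn 0.125, either way. A call with a gripper value outside its range is refused whole. The fingers move at their own pace and stop on an object; "force" is the grip in N (left out, the last holds). Time passes only in rows, so rows that do not move let the fingers close. It gives the time, the measured TCP pose, the force, the opening and the grip force at its end, in the units of the state.
- observe(): the state, without advancing time (a new reading comes with each control period).
- cams.get_image(name): name is "scene" or "top" or "wrist"; returns (picture, depth): 384x512x3 uint8, red, green, blue; 384x512 float32, m along the optical axis (not along the pixel's ray), 0 where there is no reading.
- cams.calibration(name): a dict with "vertical_fov" (degrees; the focal length in pixels is half the picture's height over the tangent of half this angle, whatever the lens; pixels are square), "cx", "cy" (the principal point, pixels), "view" (4x4, takes a point from world to camera coordinates); the wrist camera has in their place "tool_from_camera" (4x4, takes a point from camera to tool coordinates, whose origin is the TCP and whose axes are the flange's). Camera axes: x right, y up, looking along -z (the intrinsics and any distortion apply to the point x, -y, -z); pixel columns grow to the right and rows downward; lengths in m; the calibration is good to about 2 mm. The wrist camera is an equidistant fisheye: a pixel r from the principal point sees the ray r / f radians off the axis. A picture is of the moment at which its call begins: read the wrist's pose just before it. calibration takes no time and is no camera call.
- ticket.close_job(): hands the job in; it is judged then, once.
Trained networks look in the newest picture that a camera, given by its name, has taken for a name from the list of things; names that differ only in an ending like _2 or _b are one class to them, and where a whole thing is asked for, a point or a joint stands for the part that bears it (a point fixed in the world has none). Each returns a list of dicts, best first, with "p" (0 to 1); they miss things now and then, are a little off and sometimes report something else, mostly with a low value. They report only what shows in the picture. A call takes as long as a camera call. They do not tell look-alikes from the thing itself.
- cams.spot_in(camera, query): "box" ([centre column, centre row, width, height] as shares, 0 to 1, of the picture: columns of its width, rows of its height, round what is visible of it).
- cams.outline_of(camera, query): "mask" (384x512 bool, what is visible of it) and "box" ([centre column, centre row, width, height] as shares, 0 to 1, of the picture: columns of its width, rows of its height, round what is visible of it).
- cams.mark_of(camera, query): "location" ([column, row] as shares, 0 to 1, of the picture: columns of its width, rows of its height: a listed point, or the origin of a listed thing).
The state is a dict: "time_s": time; "q": joint angles; "qvel": joint speeds; "joint_efforts": joint torques, N m; "position": TCP position; "tool_rot": TCP orientation; "ft_force": force on the tool from outside, world axes, zero at the start; "wrist_torque": the same for the moment, N m; "grip_width": finger opening in m; "gripper_force": force on a finger pad.
Only numpy, scipy, OpenCV 4.12 (cv2) and the standard library are available. Lean on these libraries where they do the work, as an engineer would, in place of code of your own. Each camera call takes 0.05 s, during which the arm holds its last target. There are 200 camera calls.

## Working session

There is one attempt and no reset: what is moved stays moved. The work goes in short steps, Python scripts to look and compute and a tool call to move; the robot and the scene stay as the last step left them, time stands still between calls to the robot, and variables do not carry over. Pictures are saved under pics/ and viewed, at most 10 in all, crops included, and the job is handed in when it is done.

Besides the shell and the picture viewer there is one more tool, called after "Emit:" by a JSON object that holds its "method" and its "body". move_arm: Moves the arm, as the interface text tells. Its arguments: {"type":"object","properties":{"jaw":{"type":"array","items":{"type":"number"}},"dp":{"type":"array","items":{"type":"array","items":{"type":"number"}}},"turn":{"type":"array","items":{"type":"array","items":{"type":"number"}}},"force":{"type":"number"}},"required":["jaw","dp","turn"]}

```bash
mkdir -p pics; cat > h.py <<'E'
import numpy as np, cv2
from rig import observe, cams, ticket
def K(c):
    k=cams.calibration(c); f=192/np.tan(np.radians(k["vertical_fov"])/2); return k,f
def unproj(c,u,v,d):
    k,f=K(c); p=np.array([(u-k["cx"])/f*d,-(v-k["cy"])/f*d,-d,1.0])
    return (np.linalg.inv(np.array(k["view"]))@p)[:3]
def ray_z(c,u,v,z):
    a=unproj(c,u,v,0.1);b=unproj(c,u,v,1.0); return a+(b-a)*(z-a[2])/(b[2]-a[2])
def proj(c,P):
    k,f=K(c); p=np.array(k["view"])@np.append(P,1); return k["cx"]+f*p[0]/-p[2], k["cy"]-f*p[1]/-p[2]
E
cat > a.py <<'E'
from h import *
for c in ("top","scene"):
    im,d=cams.get_image(c); cv2.imwrite(f"pics/{c}1.png",im[:,:,::-1]); np.save(f"{c}1.npy",d)
    print(c,{k:v for k,v in cams.calibration(c).items() if k!='view'})
    for q in ("magnifier","lens_centre","handle","tilt_axis","block_blue","block_yellow","block_green"):
        for r in cams.mark_of(c,q)[:4]:
            u,v=r["location"][0]*512,r["location"][1]*384
            dd=d[min(int(v),383),min(int(u),511)]
            print(q,round(r["p"],2),round(u),round(v),unproj(c,u,v,dd).round(3),ray_z(c,u,v,0.0).round(3))
E
python3 a.py
```

```text
top {'vertical_fov': 46.16050475517194, 'cx': 254.26442151901387, 'cy': 185.00702445597693}
magnifier 0.77 255 150 [ 0.663 -0.021  0.043] [ 0.672 -0.021  0.   ]
magnifier 0.31 309 247 [ 0.374 -0.192  0.016] [ 0.373 -0.194  0.   ]
handle 0.63 303 208 [ 0.476 -0.147  0.222] [ 0.492 -0.174  0.   ]
tilt_axis 0.61 262 142 [ 0.655 -0.038  0.21 ] [ 0.701 -0.043  0.   ]
block_blue 0.84 321 179 [ 0.582 -0.228  0.025] [ 0.585 -0.232  0.   ]
block_blue 0.78 224 233 [0.41  0.067 0.027] [0.41  0.069 0.   ]
block_blue 0.77 261 189 [ 0.548 -0.041  0.017] [ 0.55  -0.042  0.   ]
block_yellow 0.88 229 172 [0.597 0.057 0.027] [0.601 0.059 0.   ]
block_green 0.66 261 191 [ 0.542 -0.042  0.02 ] [ 0.544 -0.042  0.   ]
scene {'vertical_fov': 51.22507402592003, 'cx': 251.59517243528535, 'cy': 193.55716748362224}
magnifier 0.74 198 200 [ 0.409 -0.187  0.019] [ 0.387 -0.188  0.   ]
magnifier 0.6 253 254 [ 0.696 -0.028  0.024] [ 0.675 -0.024  0.   ]
lens_centre 0.63 223 185 [ 0.568 -0.107  0.208] [ 0.309 -0.091  0.   ]
lens_centre 0.57 241 228 [ 0.567 -0.05   0.017] [ 0.55  -0.048 -0.   ]
lens_centre 0.4 273 232 [0.607 0.053 0.022] [ 0.586  0.058 -0.   ]
handle 0.74 208 169 [ 0.492 -0.146  0.215] [ 0.201 -0.142  0.   ]
tilt_axis 0.89 247 204 [ 0.66  -0.044  0.205] [ 0.432 -0.012  0.   ]
tilt_axis 0.58 368 219 [0.589 0.388 0.028] [0.562 0.405 0.   ]
block_blue 0.87 268 197 [0.432 0.063 0.026] [0.403 0.069 0.   ]
block_blue 0.66 242 224 [ 0.557 -0.045  0.022] [ 0.535 -0.042  0.   ]
block_blue 0.66 188 238 [ 0.589 -0.227  0.011] [ 0.579 -0.228  0.   ]
block_yellow 0.49 274 235 [0.613 0.055 0.016] [ 0.598  0.059 -0.   ]
block_green 0.78 220 240 [ 0.615 -0.125  0.016] [ 0.601 -0.125  0.   ]
block_green 0.64 116 253 [ 0.653 -0.444  0.041] [ 0.616 -0.456  0.   ]
```

```bash
python3 -c "
import cv2
a=cv2.imread('pics/top1.png');cv2.imwrite('pics/t1c.png',cv2.resize(a[90:290,150:400],None,fx=3,fy=3,interpolation=cv2.INTER_CUBIC))
b=cv2.imread('pics/scene1.png');cv2.imwrite('pics/s1b.png',cv2.resize(b,(800,600)))"
```

```text
(no output)
```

View pics/t1c.png

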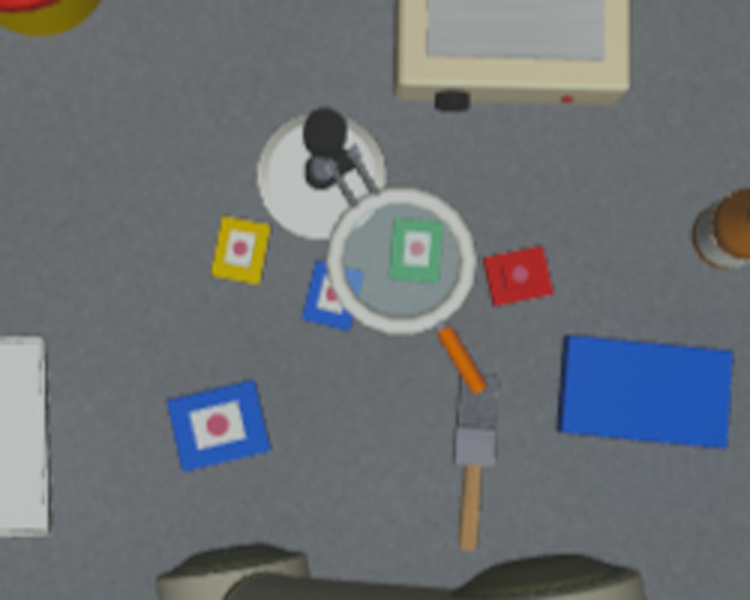

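View pics/s1b.png

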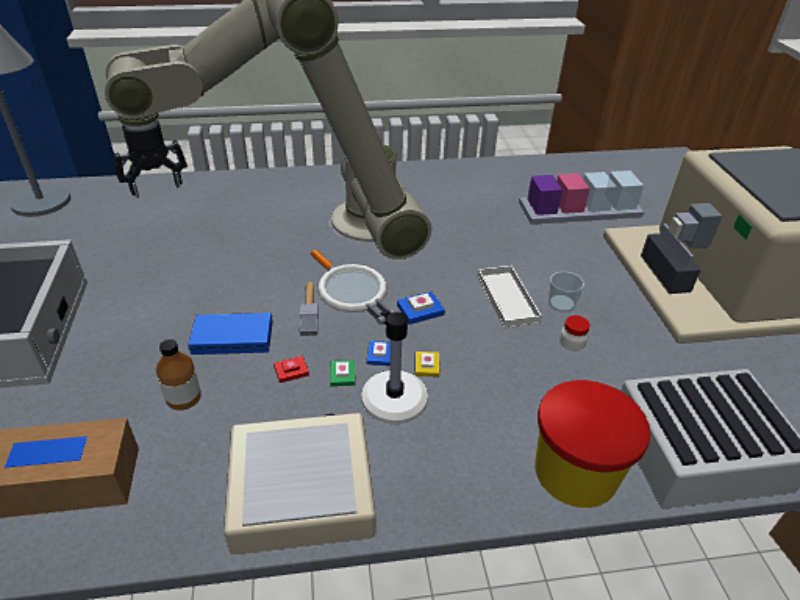

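Top view: the foot is at px (255,150), the lens centre about (283,176), and the orange handle about (303,210). 

Things that could be taken for block_blue:
- Small blue cassette at (261,187), beside the foot, partly under the rim.
- Large blue cassette at (223,232).
- Red block at (323,181).
- Blue slide box at (366,220).

I choose the small one at (261,187). It is smaller than the one at (223,232) and stands next to the foot, between the yellow and green blocks. The crop above confirms it.

```bash
cat > m.py <<'E'
from h import *
import sys
def cloud(c,d):
    k,f=K(c); v,u=np.mgrid[0:384,0:512]
    p=np.stack([(u-k["cx"])/f*d,-(v-k["cy"])/f*d,-d,np.ones_like(d)],-1)
    return (p@np.linalg.inv(np.array(k["view"])).T)[...,:3]
def measure(foot=None):
  out={}
  for c in ("top","scene"):
    im,d=cams.get_image(c); P=cloud(c,d); im=im.astype(int); hsv=cv2.cvtColor(im.astype(np.uint8),cv2.COLOR_RGB2HSV)
    S=hsv[...,1]; H=hsv[...,0]; X,Y,Z=P[...,0],P[...,1],P[...,2]
    box=(d>0)&(X>.35)&(X<.75)&(Y>-.28)&(Y<.15)
    wh=box&(S<50)&(im.min(2)>140)
    ft=wh&(Z>.012)&(Z<.03)&(np.hypot(X-.672,Y+.021)<.085)
    # foot circle: pixel contour hull back-projected on z=.02
    m,_=cv2.findContours(ft.astype(np.uint8),cv2.RETR_EXTERNAL,cv2.CHAIN_APPROX_NONE)
    fp=P[ft]; lo,hi=fp.min(0),fp.max(0); print(c,"foot n",len(fp),"bbox",lo.round(3),hi.round(3),"centre",((lo+hi)/2).round(4))
    bl=box&(H>100)&(H<125)&(S>120)&(np.hypot(X-.552,Y+.043)<.055)&(Z<.04)
    wx=box&(np.hypot(X-.552,Y+.043)<.03)&(Z>.012)&(Z<.035)&~(bl)
    for n,mm in(("cass",bl),("wax",wx)):
        q=P[mm]
        if len(q): print(c,n,len(q),q.mean(0).round(4),"mid",((q.min(0)+q.max(0))/2).round(4),"minrect",[np.round(t,4) for t in cv2.minAreaRect(q[:,:2].astype(np.float32))])
    ha=box&(H>4)&(H<18)&(S>150)&(Z>.06)
    q=P[ha]
    if len(q)>5:
        m=q.mean(0);u_,s,vt=np.linalg.svd(q-m);a=vt[0]*np.sign(-vt[0][0]);t=(q-m)@a
        print(c,"handle",len(q),m.round(4),"ends",(m+a*t.min()).round(4),(m+a*t.max()).round(4),"az",np.degrees(np.arctan2(a[1],a[0])).round(2)%360,"tilt",np.degrees(np.arcsin(-a[2])).round(2))
    rim=wh&(Z>.08)&(Z<.3); q=P[rim]
    if len(q)>20:
        for _ in range(3):
            A=np.c_[q[:,:2],np.ones(len(q))]; co=np.linalg.lstsq(A,q[:,2],rcond=None)[0]; r=q[:,2]-A@co; q=q[abs(r)<max(.004,1.5*r.std())]
        n=np.array([-co[0],-co[1],1]);n/=np.linalg.norm(n)
        xy=q[:,:2]; 
        # circle fit in plane
        e1=np.cross([0,1,0],n);e1/=np.linalg.norm(e1);e2=np.cross(n,e1);m=q.mean(0);a=(q-m)@np.c_[e1,e2]
        s=np.linalg.lstsq(np.c_[2*a,np.ones(len(a))],(a**2).sum(1),rcond=None)[0]
        C=m+s[0]*e1+s[1]*e2
        print(c,"rim",len(q),"C(top face)",C.round(4),"C-8mm",(C-.008*n).round(4),"R",np.sqrt(s[2]+s[0]**2+s[1]**2).round(4),"normal",n.round(3),"tilt",np.degrees(np.arccos(n[2])).round(2))
if __name__=="__main__":
    measure(); s=observe(); print(s["position"],s["tool_rot"],s["time_s"])
E
python3 m.py
```

```text
top foot n 778 bbox [ 0.61  -0.089  0.012] [0.731 0.04  0.03 ] centre [ 0.6703 -0.0247  0.0209]
top cass 141 [ 0.5421 -0.0303  0.0123] mid [ 0.5522 -0.0361  0.0073] minrect [array([ 0.5518, -0.0399]), array([0.0507, 0.0658]), np.float64(79.4335)]
top wax 64 [ 0.5471 -0.0359  0.0215] mid [ 0.5513 -0.0421  0.0213] minrect [array([ 0.5445, -0.0361]), array([0.0517, 0.0251]), np.float64(33.5243)]
top handle 124 [ 0.4735 -0.1501  0.2178] ends [ 0.5001 -0.1339  0.216 ] [ 0.4469 -0.1663  0.2196] az 211.38 tilt -3.26
top rim 643 C(top face) [ 0.5609 -0.0952  0.2128] C-8mm [ 0.5605 -0.0954  0.2048] R 0.0579 normal [0.049 0.025 0.998] tilt 3.17
scene foot n 871 bbox [ 0.61  -0.093  0.012] [0.741 0.04  0.028] centre [ 0.6755 -0.0268  0.02  ]
scene cass 153 [ 0.5585 -0.0452  0.0124] mid [ 0.5443 -0.044   0.0083] minrect [array([ 0.5433, -0.0434]), array([0.0478, 0.0808]), np.float64(82.4633)]
scene wax 70 [ 0.551  -0.0424  0.0222] mid [ 0.5502 -0.0422  0.0203] minrect [array([ 0.5489, -0.0426]), array([0.0239, 0.0409]), np.float64(82.748)]
scene handle 68 [ 0.4755 -0.1538  0.2176] ends [ 0.5027 -0.1381  0.2158] [ 0.4465 -0.1706  0.2195] az 210.04 tilt -3.22
scene rim 746 C(top face) [ 0.5651 -0.0972  0.2106] C-8mm [ 0.5648 -0.0975  0.2026] R 0.045 normal [0.04  0.032 0.999] tilt 2.94
[ 0.21000688 -0.50830897  0.23131936] [[ 9.24229354e-01  3.81837794e-01 -2.58456269e-05]
 [ 3.81837794e-01 -9.24229354e-01  8.92230127e-07]
 [-2.35465999e-05 -1.06934624e-05 -1.00000000e+00]] 0.9
```

Emit:
{"method": "move_arm", "body": {"jaw": [8.5, 8.5, 8.5, 8.5, 8.5, 8.5, 8.5, 8.5, 8.5, 8.5, 8.5, 8.5], "dp": [[0, 0, -3], [0, 0, -3], [2.05, -0.85, 0], [2.05, -0.85, 0], [2.05, -0.85, 0], [2.05, -0.85, 0], [2.05, -0.85, 0], [2.05, -0.85, 0], [2.05, -0.85, 0], [2.05, -0.85, 0], [2.05, -0.85, 0], [2.05, -0.85, 0]], "turn": [[0, 0, -0.0715], [0, 0, -0.0715], [0, 0, 0], [0, 0, 0], [0, 0, 0], [0, 0, 0], [0, 0, 0], [0, 0, 0], [0, 0, 0], [0, 0, 0], [0, 0, 0], [0, 0, 0]]}}

```text
time_s: 1.9
position: [0.3436, -0.3297, 0.2914]
tool_rot: [[0.86, 0.51, 0.0], [0.51, -0.86, -0.0], [0.0, 0.0, -1.0]]
ft_force: [-0.2, 0.0, 0.5]
grip_width: 0.085
gripper_force: 0.0
```

Emit:
{"method": "move_arm", "body": {"jaw": [8.5, 8.5, 8.5, 8.5, 8.5, 8.5, 8.5, 8.5, 8.5, 8.5, 8.5, 8.5], "dp": [[2.05, -0.85, 0], [2.05, -0.85, 0], [2.05, -0.85, 0], [2.05, -0.85, 0], [2.05, -0.85, 0], [2.05, -0.85, 0], [2.05, -0.85, 0], [2.05, -0.85, 0], [2.05, -0.85, 0], [2.05, -0.85, 0], [0, 0, 0], [0, 0, 0]], "turn": [[0, 0, 0], [0, 0, 0], [0, 0, 0], [0, 0, 0], [0, 0, 0], [0, 0, 0], [0, 0, 0], [0, 0, 0], [0, 0, 0], [0, 0, 0], [0, 0, 0], [0, 0, 0]]}}

```text
time_s: 2.9
position: [0.4763, -0.1526, 0.2912]
tool_rot: [[0.859, 0.511, -0.0], [0.511, -0.859, -0.0], [-0.0, -0.0, -1.0]]
ft_force: [0.4, 0.2, -0.5]
grip_width: 0.0848
gripper_force: 0.0
```

```bash
cat > w.py <<'E'
from h import *
s=observe(); print(s["position"],s["tool_rot"].round(3) if hasattr(s["tool_rot"],'round') else s["tool_rot"],s["time_s"])
im,d=cams.get_image("wrist"); cv2.imwrite("pics/w1.png",im[:,:,::-1])
k=cams.calibration("wrist"); f=192/np.tan(np.radians(k["vertical_fov"])/2)
hsv=cv2.cvtColor(im,cv2.COLOR_RGB2HSV); m=(hsv[...,0]>4)&(hsv[...,0]<18)&(hsv[...,1]>150)&(d>0)&(d<.3)
v,u=np.nonzero(m); dd=d[m]; x=u-k["cx"];y=v-k["cy"];r=np.hypot(x,y)+1e-9;th=r/f
p=np.c_[dd*np.tan(th)*x/r,-dd*np.tan(th)*y/r,-dd,np.ones(len(dd))]
R=np.array(s["tool_rot"]);t=(p@np.array(k["tool_from_camera"]).T)[:,:3]
P=t@R.T+s["position"]; P=P[P[:,2]>.1];mn=P.mean(0)
a=np.linalg.svd(P-mn)[2][0];a*=np.sign(-a[0]);q=(P-mn)@a
print(len(P),mn.round(4),(mn+a*q.min()).round(4),(mn+a*q.max()).round(4),np.degrees(np.arctan2(a[1],a[0]))%360,np.degrees(np.arcsin(-a[2])))
E
python3 w.py
```

```text
[ 0.47633046 -0.15256178  0.29123261] [[ 0.859  0.511 -0.   ]
 [ 0.511 -0.859 -0.   ]
 [-0.    -0.    -1.   ]] 2.9
1516 [ 0.4735 -0.1519  0.2186] [ 0.4993 -0.1364  0.2188] [ 0.4455 -0.1686  0.2183] 210.8711563785185 0.4350162967440514
```

View pics/w1.png

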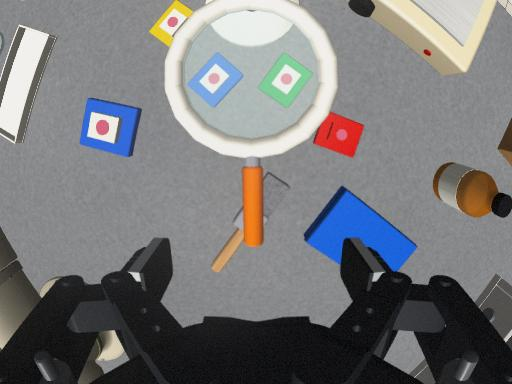

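The wrist view shows the handle at (253,205), lined up between the open fingers. I'll lower and grip it.

Emit:
{"method": "move_arm", "body": {"jaw": [8.5, 8.5, 8.5, 8.5, 8.5, 8.5, 2.5, 2.5, 1.0, 1.0, 1.0, 1.0], "dp": [[0, -0.2, 2], [0, 0, 2], [0, 0, 2], [0, 0, 2], [0, 0, 2], [0, 0, 0], [0, 0, 0], [0, 0, 0], [0, 0, 0], [0, 0, 0], [0, 0, 0], [0, 0, 0]], "turn": [[0, 0, 0], [0, 0, 0], [0, 0, 0], [0, 0, 0], [0, 0, 0], [0, 0, 0], [0, 0, 0], [0, 0, 0], [0, 0, 0], [0, 0, 0], [0, 0, 0], [0, 0, 0]], "force": 50}}

```text
time_s: 3.95
position: [0.4752, -0.1514, 0.1918]
tool_rot: [[0.86, 0.51, 0.001], [0.51, -0.86, -0.0], [0.0, 0.001, -1.0]]
ft_force: [0.5, 0.6, 1.3]
grip_width: 0.0145
gripper_force: 48.7
```

Emit:
{"method": "move_arm", "body": {"jaw": [1, 1, 1, 1, 1, 1], "dp": [[0, 0, 0], [0, 0, 0], [0, 0, 0], [0, 0, 0], [0, 0, 0], [0, 0, 0]], "turn": [[0, 0, 0], [0, 0, 0], [0, 0, 0], [0, 0, 0], [0, 0, 0], [0, 0, 0]]}}

```text
time_s: 4.45
position: [0.4751, -0.1514, 0.1914]
tool_rot: [[0.86, 0.51, 0.0], [0.51, -0.86, -0.0], [0.0, 0.0, -1.0]]
ft_force: [-0.7, -0.8, 2.5]
grip_width: 0.0146
gripper_force: 48.7
```

Emit:
{"method": "move_arm", "body": {"jaw": [1, 1, 1, 1, 1, 1], "dp": [[0.01, -0.82, 0], [0.015, -0.82, 0], [0.015, -0.82, 0], [0.015, -0.82, 0], [0.015, -0.82, 0], [0.015, -0.82, 0]], "turn": [[0, 0, 0.035], [0, 0, 0.035], [0, 0, 0.035], [0, 0, 0.035], [0, 0, 0.035], [0, 0, 0.035]]}}

```text
time_s: 4.95
position: [0.4535, -0.1066, 0.1912]
tool_rot: [[0.948, 0.317, -0.003], [0.317, -0.948, -0.0], [-0.003, -0.0, -1.0]]
ft_force: [-4.8, -2.0, 2.8]
grip_width: 0.0146
gripper_force: 48.9
```

Emit:
{"method": "move_arm", "body": {"jaw": [1, 1, 1, 1, 1, 1, 1, 1], "dp": [[0.015, -0.82, 0], [0.015, -0.82, 0], [0.015, -0.82, 0], [0.015, -0.82, 0], [0.015, -0.82, 0], [0.015, -0.7, 0], [0, 0, 0], [0, 0, 0]], "turn": [[0, 0, 0.035], [0, 0, 0.035], [0, 0, 0.035], [0, 0, 0.035], [0, 0, 0.035], [0, 0, 0.03], [0, 0, 0], [0, 0, 0]]}}

```text
time_s: 5.62
position: [0.4417, -0.0591, 0.1907]
tool_rot: [[0.993, 0.12, -0.006], [0.12, -0.993, 0.001], [-0.006, -0.002, -1.0]]
ft_force: [-10.9, -0.6, 2.9]
grip_width: 0.0146
gripper_force: 48.6
```

```bash
python3 m.py
```

```text
top foot n 746 bbox [ 0.623 -0.089  0.012] [0.728 0.04  0.029] centre [ 0.6752 -0.0247  0.0207]
top rim 468 C(top face) [ 0.5455 -0.0449  0.2122] C-8mm [ 0.545  -0.0449  0.2042] R 0.0565 normal [0.056 0.006 0.998] tilt 3.25
scene foot n 873 bbox [ 0.612 -0.094  0.012] [0.744 0.04  0.028] centre [ 0.678  -0.0269  0.02  ]
scene cass 153 [ 0.5589 -0.0453  0.0128] mid [ 0.5452 -0.044   0.0104] minrect [array([ 0.5432, -0.0435]), array([0.048 , 0.0802]), np.float64(82.4981)]
scene wax 69 [ 0.5509 -0.0423  0.0224] mid [ 0.5485 -0.0423  0.0209] minrect [array([ 0.5489, -0.0425]), array([0.0238, 0.04  ]), np.float64(82.8062)]
scene handle 42 [ 0.4461 -0.059   0.2177] ends [ 0.4678 -0.0578  0.2161] [ 0.4136 -0.0608  0.22  ] az 183.12 tilt -4.2
scene rim 706 C(top face) [ 0.5439 -0.0468  0.2105] C-8mm [ 0.5435 -0.0469  0.2025] R 0.0445 normal [0.049 0.01  0.999] tilt 2.88
[ 0.44175251 -0.05919148  0.19060824] [[ 0.99274844  0.12004384 -0.00632605]
 [ 0.12005504 -0.99276622  0.00141948]
 [-0.00610989 -0.00216866 -0.99997898]] 5.7167
```

Emit:
{"method": "move_arm", "body": {"jaw": [1, 1, 1, 1, 1, 1, 1, 1], "dp": [[0.03, 0, 0.73], [0.04, 0, 0.73], [0.04, 0, 0.73], [0.04, 0, 0.73], [0.04, 0, 0.73], [0.04, 0, 0.73], [0.04, 0, 0.73], [0.04, 0, 0.73]], "turn": [[0, 0.036, 0], [0, 0.036, 0], [0, 0.036, 0], [0, 0.036, 0], [0, 0.036, 0], [0, 0.036, 0], [0, 0.036, 0], [0, 0.036, 0]]}}

```text
time_s: 6.38
position: [0.4527, -0.0581, 0.1329]
tool_rot: [[0.953, 0.12, 0.279], [0.115, -0.993, 0.035], [0.282, -0.002, -0.96]]
ft_force: [-5.7, 1.9, 0.9]
grip_width: 0.0146
gripper_force: 48.8
```

Emit:
{"method": "move_arm", "body": {"jaw": [1, 1, 1, 1, 1, 1, 1, 1, 1, 1], "dp": [[0.04, 0, 0.73], [0.04, 0, 0.73], [0.04, 0, 0.73], [0.04, 0, 0.73], [0.04, 0, 0.73], [0.04, 0, 0.73], [0.04, 0, 0.73], [0.04, 0, 0.73], [0, 0, 0], [0, 0, 0]], "turn": [[0, 0.036, 0], [0, 0.036, 0], [0, 0.036, 0], [0, 0.036, 0], [0, 0.036, 0], [0, 0.036, 0], [0, 0.036, 0], [0, 0.036, 0], [0, 0, 0], [0, 0, 0]]}}

```text
time_s: 7.22
position: [0.4792, -0.0548, 0.0809]
tool_rot: [[0.835, 0.12, 0.537], [0.099, -0.993, 0.067], [0.541, -0.003, -0.841]]
ft_force: [-7.2, 1.4, -4.9]
grip_width: 0.0141
gripper_force: 48.7
```

```bash
python3 m.py; python3 -c "
import cv2
from h import *
for c in ('top','scene'):
    im,_=cams.get_image(c); P=[tuple(int(round(x)) for x in proj(c,p)) for p in ((.55,-.0422,.022),)]
    cv2.imwrite(f'pics/{c}2.png',im[:,:,::-1])
a=cv2.imread('pics/top2.png')[110:230,180:330];b=cv2.imread('pics/scene2.png')[140:260,180:330]
cv2.imwrite('pics/c2.png',cv2.resize(np.hstack([a,b]),(800,320),interpolation=cv2.INTER_CUBIC))"
```

```text
top foot n 740 bbox [ 0.625 -0.093  0.012] [0.731 0.04  0.028] centre [ 0.6781 -0.0264  0.0201]
top handle 58 [ 0.4722 -0.0549  0.108 ] ends [ 0.4893 -0.0515  0.1198] [ 0.451  -0.0591  0.0933] az 191.27 tilt 34.23
top rim 603 C(top face) [ 0.5573 -0.0437  0.1551] C-8mm [ 0.5612 -0.0431  0.1481] R 0.0565 normal [-0.492 -0.07   0.868] tilt 29.8
scene foot n 869 bbox [ 0.61  -0.094  0.012] [0.744 0.039 0.026] centre [ 0.6767 -0.0275  0.0192]
scene cass 151 [ 0.5588 -0.0451  0.0126] mid [ 0.5467 -0.0438  0.0085] minrect [array([ 0.5456, -0.0438]), array([0.0478, 0.0777]), np.float64(82.4108)]
scene wax 69 [ 0.5509 -0.0424  0.0221] mid [ 0.5478 -0.0423  0.0209] minrect [array([ 0.5479, -0.0424]), array([0.0239, 0.0407]), np.float64(82.7368)]
scene handle 11 [ 0.4739 -0.0575  0.1093] ends [ 0.4938 -0.054   0.1204] [ 0.4544 -0.061   0.0984] az 190.07 tilt 28.82
scene rim 243 C(top face) [ 0.5599 -0.0448  0.157 ] C-8mm [ 0.5639 -0.0442  0.1501] R 0.0547 normal [-0.498 -0.073  0.864] tilt 30.21
[ 0.47904478 -0.05473995  0.08112669] [[ 0.83513146  0.12048771  0.53669187]
 [ 0.10024779 -0.99271271  0.06687189]
 [ 0.54083808 -0.00204465 -0.84112424]] 7.3167
```

View pics/c2.png

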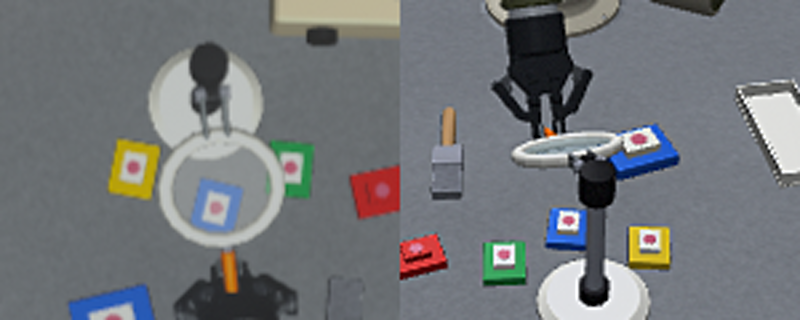

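The lens now sits over the small blue cassette (in the crop, lens at about (222,187) and blue block at (216,207) in the top view, shifted by parallax). The rim tilt is about 30°. I'll release and back off.

Emit:
{"method": "move_arm", "body": {"jaw": [2, 3, 5, 8.5, 8.5, 8.5, 8.5, 8.5, 8.5, 8.5, 8.5, 8.5], "dp": [[0, 0, 0], [0, 0, 0], [0, 0, 0], [0, 0, 0], [0, 0, 0], [0, 0, 0], [0, 0, -1], [0, 0, -2], [0, 0, -2], [0, 0, -2], [0, 0, -2], [0, 0, -2]], "turn": [[0, 0, 0], [0, 0, 0], [0, 0, 0], [0, 0, 0], [0, 0, 0], [0, 0, 0], [0, 0, 0], [0, 0, 0], [0, 0, 0], [0, 0, 0], [0, 0, 0], [0, 0, 0]]}}

```text
time_s: 8.42
position: [0.4203, -0.0627, 0.1749]
tool_rot: [[0.833, 0.119, 0.54], [0.1, -0.993, 0.065], [0.544, 0.0, -0.839]]
ft_force: [-0.5, 0.6, 0.8]
grip_width: 0.0848
gripper_force: 0.0
```

```bash
python3 m.py; python3 w.py; python3 -c "
from h import *
for c in ('top','scene','wrist'):
    im,d=cams.get_image(c); cv2.imwrite(f'pics/{c}3.png',im[:,:,::-1])
    if c!='wrist':
      for q,z in (('lens_centre',.1475),('block_blue',0.),('magnifier',0.),('tilt_axis',.2),('handle',.0975)):
        for r in cams.mark_of(c,q)[:3]:
            u,v=r['location'][0]*512,r['location'][1]*384; print(c,q,round(r['p'],2),ray_z(c,u,v,z).round(4))
"
```

```text
top foot n 737 bbox [ 0.622 -0.093  0.012] [0.73  0.04  0.029] centre [ 0.6762 -0.0264  0.0206]
top handle 72 [ 0.4672 -0.055   0.1023] ends [ 0.4917 -0.0518  0.1158] [ 0.4399 -0.0586  0.0872] az 187.43 tilt 28.71
top rim 613 C(top face) [ 0.5564 -0.0433  0.1543] C-8mm [ 0.5603 -0.0427  0.1473] R 0.0563 normal [-0.49  -0.073  0.869] tilt 29.68
scene foot n 870 bbox [ 0.61  -0.094  0.012] [0.743 0.039 0.027] centre [ 0.6766 -0.0273  0.0194]
scene cass 150 [ 0.5589 -0.0451  0.0128] mid [ 0.5437 -0.0441  0.0077] minrect [array([ 0.5419, -0.0433]), array([0.0478, 0.0841]), np.float64(82.3757)]
scene wax 68 [ 0.5515 -0.0427  0.0223] mid [ 0.5497 -0.0428  0.0206] minrect [array([ 0.5491, -0.0426]), array([0.0239, 0.0398]), np.float64(82.8417)]
scene handle 15 [ 0.464  -0.0605  0.1018] ends [ 0.4886 -0.0544  0.1185] [ 0.4438 -0.0655  0.0881] az 193.9 tilt 33.42
scene rim 240 C(top face) [ 0.5608 -0.0436  0.1576] C-8mm [ 0.5648 -0.043   0.1507] R 0.0557 normal [-0.499 -0.071  0.863] tilt 30.29
[ 0.42090203 -0.06327523  0.17618931] [[ 0.83097391  0.11837425  0.54357143]
 [ 0.10086427 -0.99296
[... 284 characters left out ...]
9.49119891746342
top lens_centre 0.8 [ 0.563  -0.039   0.1475]
top lens_centre 0.67 [0.4267 0.3751 0.1475]
top block_blue 0.86 [ 0.5886 -0.2294  0.    ]
top block_blue 0.6 [0.4146 0.0691 0.    ]
top magnifier 0.89 [ 0.6746 -0.0175  0.    ]
top tilt_axis 0.94 [ 0.6439 -0.0215  0.2   ]
scene lens_centre 0.85 [ 0.5614 -0.0371  0.1475]
scene block_blue 0.81 [0.4124 0.0624 0.    ]
scene block_blue 0.75 [ 0.5375 -0.0401  0.    ]
scene block_blue 0.56 [ 0.5814 -0.2348  0.    ]
scene magnifier 0.56 [ 0.6655 -0.0219  0.    ]
scene magnifier 0.53 [ 0.3755 -0.1813  0.    ]
scene tilt_axis 0.75 [ 0.6508 -0.0323  0.2   ]
scene handle 0.96 [ 0.4757 -0.0503  0.0975]
scene handle 0.15 [0.6713 0.341  0.0975]
```

View pics/top3.png

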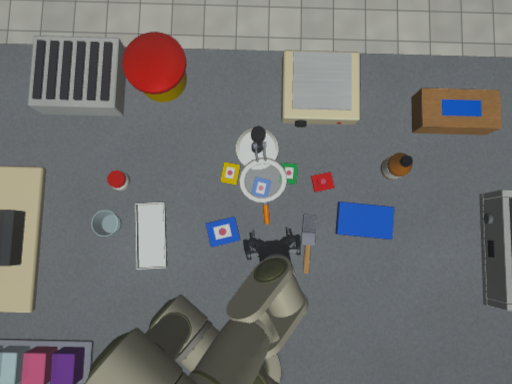

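Top view: the lens, at (263,180), is over the small blue cassette, and the handle is free at (266,213). The rim tilt averages 30.0°, and lens y is −0.043 against wax y −0.042. One more retreat, then I'll hand in.

Emit:
{"method": "move_arm", "body": {"jaw": [8.5, 8.5, 8.5, 8.5, 8.5, 8.5], "dp": [[0, 0, -1], [0, 0, -1], [0, 0, -1], [0, 0, -1], [0, 0, 0], [0, 0, 0]], "turn": [[0, 0, 0], [0, 0, 0], [0, 0, 0], [0, 0, 0], [0, 0, 0], [0, 0, 0]]}}

```text
time_s: 9.72
position: [0.3995, -0.0655, 0.2079]
tool_rot: [[0.832, 0.119, 0.542], [0.1, -0.993, 0.064], [0.545, 0.001, -0.838]]
ft_force: [-0.7, -0.4, -0.9]
grip_width: 0.0851
gripper_force: 0.0
```

```bash
python3 -c "
from rig import ticket
print(ticket.close_job())"
```

```text
the job is handed in; nothing more can be done
None
```

The job is handed in at about 9.7 s: the magnifier is swung over the small blue cassette and let go, with the lens tilted about 30° handle end low and in line with the wax block sideways to about 1 mm; along the arm the cameras put it 6–15 mm further toward the post than the wax (fixed by the magnifier's geometry at 30°), and no verdict came back.

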